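Unlock and flip open the sandwich press

TASK

Open the sandwich press so that it can be loaded: with the fingertips, slide the red lock tab on the front of its lid fully to the left, then push the lid up from below by its handle and tip it back over its balance point, so that it leans on its own stop when you let go. Do not grip, force, lift or shove the press: it stays standing where it is, the lock stays open, and everything round it is left alone.

Things in the scene. Friction and masses are not known exactly. Their poses are not given: they have to be found in the camera images.
- press: Base of the sandwich press, black with a steel trim line, loose on rubber feet, about 2.6 kg. Origin on the worktop under its centre; x points to the back of the press (hinge side), y to its left seen from the front, z up. 160 mm deep (x), 220 mm wide, its body 13 to 87 mm high. The closed lid, of the same outline, lies on it up to 136 mm. Yaw within 0.3 rad of facing the robot.
- press_lid (a joint): Lid angle, rad: 0 closed, grows as it opens up and back to its stop at 1.75, past upright. Lid about 0.55 kg, no spring or brake: below about 1.35 it falls shut, beyond that it falls open on its stop. Some 3 N up at the handle lifts it. A locked lid is held down by the lock's steel claw (0.02 rad of play).
- press_lock (a joint): Travel of the red slide lock, m: 0 locked (middle of the lid front), grows as it is pushed along the press's +y (to the left seen from the robot's side), stop at 0.022. Starts at 0 to 0.003. The claw is clear of the base from 0.014 on. It moves at about 2.5 N and stays where it is left.
- press_handle (a point): Centre of the handle bar; moves with the lid. D-shaped loop on the lid front, black arms and a grey bar; the bar is parallel to press y, 20 mm thick, 120 mm long, carried by an arm 68 mm either side, with 31 mm of free space between bar and lid front. Closed, it is at press x = -122 mm, 138 mm high, its underside at 128 mm with free air down to the worktop; the base front is 42 mm behind it.
- press_hinge (a point): Middle of the lid's hinge axis, which is parallel to press y, at the back of the press (press x = +84 mm), 94 mm above the worktop. The handle bar swings round it at a radius of 211 mm.
- lock_tab (a point): Centre of the top of the red lock tab, 162 mm above the worktop with the lid closed; moves with lock and lid. The tab stands 28 mm above the lid's front edge, 26 mm along press x, 12 mm along press y; push its right-hand side. Below it the red carriage stands 16 mm out from the lid front (26 mm wide, down to 100 mm), its claw reaches down to 68 mm.
- tomato: Bystander, leave alone: red tomato, 75 mm, on the chopping board to the left. Origin at the centre of its underside.
- lemon: Bystander, leave alone: lemon, 71 x 53 mm, on the chopping board. Origin at the centre of its underside.
- plate: Bystander, leave alone: side plate, 187 mm across and 14 mm high, to the right of the press. Origin at the centre of its underside.
- glass: Bystander, leave alone: drinking glass, 79 mm across and 90 mm high, to the right of the press. Origin at the centre of its underside.
- mug: Bystander, leave alone: red mug, 92 mm high, on the brown mat left of the press. Origin at the centre of its underside.

How it is judged:
By the outcome, as a careful person would: the job done as asked, in the order asked, and still so for the second after the job is handed in, with the robot touching nothing.
It also fails if it takes over 54 s, if anything falls off the work surface, if the arm or the gripper's body presses on something with over 40 N, if the wrist force passes 120 N, or if a joint passes its speed limit or range.

ROBOT

A 6-joint arm with a two-finger parallel gripper is mounted at the origin on a cart in front of the work surface, level with it; the furniture and walls round the work are solid. World frame = base frame: x ahead of the robot, y to its left, z up, the work surface at z = 0. Lengths are in m, angles in degrees, forces in N, time in s.
With the tool pointing down it reaches from about 0.325 to 0.9 m from the base axis. Payload 6.1 kg.
Tool frame: the origin (TCP) lies at the very end of the fingers, on their centre line; the grasp point (between the pads) lies 19 mm behind it; z points along the fingers, y is the line along which they close (so a half turn about z gives the same grasp; the last joint's range is limited). The gripper opens to 87 mm and grips with 3 to 60 N. Pads are 19 mm wide; open, the fingers measure 117 mm over their backs; the gripper's body (75 mm by 190 mm) begins 51 mm behind the grasp point.
Start: joints at [-7.225, 12.628, 87.462, -0, 79.91, -7.225], TCP at [0.625, -0, 0.223] pointing down, gripper open.
Joint ranges: [-170.65, 170.65], [-52.31, 119.04], [5.05, 147.46], [-71.25, 251.25], [11.57, 151.72], [-153.62, 153.62]. Speed limits (degrees/s): [147.25, 147.25, 172.46, 180, 180, 180].

INTERFACE

Orientations are given as [roll, pitch, yaw] about the fixed x, y, z axes, in that order (R = Rz(yaw) Ry(pitch) Rx(roll)).
In Python, from bench import bot gives the robot as it stands.
- The arm moves only by the shell command python3 -m jog 'ROWS'. ROWS is a JSON object of lists of equal length, an entry for each row: "slide": the shift along the tool's x, y, z in mm, a list of three; "angular": the turn, a rotation vector about the tool's x, y, z in degrees, a list of three; "fingers": the opening in per cent of the stroke, from 0 (shut) to 100 (fully open). A call has 1 to 12 rows; each row shifts and turns the commanded pose from where the row before left it, along the tool's axes as they then stand; what a row does not reach is not made up. A row lasts 1/8 s, in which the tool goes at most 62.5 mm and 10.7 degrees, less where a joint would pass 70% of its speed; a pose out of reach is approached as far as the arm can. A call with a gripper value outside its range is refused whole. The fingers move at their own pace and stop on an object; the grip force is fixed at half the most. Time passes only in rows, so rows that do not move let the fingers close. It gives the time, the measured TCP pose, the force, the opening and the grip force at its end, in the units of the state.
- bot.get_obs(): the state, without advancing time (a new reading comes with each control period).
- bot.capture(name): name is "side" or "top"; returns a dict with "pixels" (384x512x3 uint8, blue, green, red), "fx", "fy", "cx", "cy" (pixels), "extrinsics" (4x4, takes a point from world to camera coordinates). Camera axes: x right, y down, z forward; pixel columns grow to the right and rows downward; lengths in m; the calibration is good to about 2 mm. A picture is of the moment at which its call begins. There is no depth.
- bot.job_done(): hands the job in; it is judged then, once.
Trained networks look in a picture, given as the dict that the camera call returned (one of the last four; its "shot" number tells which), for a name from the list of things; names that differ only in an ending like _2 or _b are one class to them, and where a whole thing is asked for, a point or a joint stands for the part that bears it (a point fixed in the world has none). Each returns a list of dicts, best first, with "p" (0 to 1); they miss things now and then, are a little off and sometimes report something else, mostly with a low value. They report only what shows in the picture. A call takes as long as a camera call.
- bot.search_frame(picture, label): "extent" ([centre column, centre row, width, height] in pixels, round what is visible of it).
- bot.masks_of(picture, label): "mask" (384x512 bool, what is visible of it) and "extent" ([centre column, centre row, width, height] in pixels, round what is visible of it).
- bot.spot_point(picture, label): "point" ([row, column] in pixels: a listed point, or the origin of a listed thing).
The state is a dict: "clock": time; "joint_positions": joint angles; "dq": joint speeds; "tau": joint torques, N m; "eef_pos": TCP position; "ee_rot": TCP orientation; "contact_force": force on the tool from outside, world axes, zero at the start; "wrist_torque": the same for the moment, N m; "width": finger opening in m; "grip_force": force on a finger pad.
Only numpy, scipy, OpenCV 4.12 (cv2) and the standard library are available. Lean on these libraries where they do the work, as an engineer would, in place of code of your own. Each camera call takes 0.05 s, during which the arm holds its last target. There are 200 camera calls.

## Working session

There is one attempt and no reset: what is moved stays moved. The work goes in short steps, Python scripts to look and compute and a shell command to move; the robot and the scene stay as the last step left them, time stands still between calls to the robot, and variables do not carry over. Pictures are saved under pics/ and viewed, at most 10 in all, crops included, and the job is handed in when it is done.

```bash
mkdir -p pics; cat > h.py <<'E'
import numpy as np, cv2
from bench import bot
def ray(c,px):
    E=np.array(c["extrinsics"]);R=E[:3,:3];t=E[:3,3]
    o=-R.T@t; d=R.T@np.array([(px[1]-c["cx"])/c["fx"],(px[0]-c["cy"])/c["fy"],1]); return o,d/np.linalg.norm(d)
def atz(c,px,z):
    o,d=ray(c,px); return o+d*(z-o[2])/d[2]
def tri(rs):
    A=0;b=0
    for o,d in rs:
        P=np.eye(3)-np.outer(d,d);A=A+P;b=b+P@o
    return np.linalg.solve(A,b)
def proj(c,p):
    E=np.array(c["extrinsics"]);q=E[:3,:3]@p+E[:3,3];return c["fy"]*q[1]/q[2]+c["cy"],c["fx"]*q[0]/q[2]+c["cx"]
E
python3 - <<'E'
from h import *
np.set_printoptions(precision=4,suppress=True)
cs={n:bot.capture(n) for n in("side","top")}
cv2.imwrite("pics/a.png",np.hstack([cs["side"]["pixels"],cs["top"]["pixels"]])[:, :])
im=cv2.resize(cv2.imread("pics/a.png"),(800,300));cv2.imwrite("pics/a.png",im)
for n,c in cs.items(): print(n,ray(c,(192,256)))
for l,z in dict(press=0,press_handle=.138,press_hinge=.094,lock_tab=.162,tomato=.02,lemon=.02,plate=0,glass=0,mug=0).items():
    rs=[]
    for n,c in cs.items():
        s=bot.spot_point(c,l)
        if s: print(l,n,round(s[0]["p"],2),np.round(s[0]["point"],1),atz(c,s[0]["point"],z)); rs.append(ray(c,s[0]["point"]))
    if len(rs)==2: print("   tri",tri(rs))
print(bot.get_obs())
E
```

```text
side (array([0.5118, 1.3014, 0.605 ]), array([ 0.047 , -0.9351, -0.3511]))
top (array([0.3965, 0.0669, 1.6476]), array([ 0.1085, -0.0165, -0.994 ]))
press side 0.69 [211.2 248.3] [ 0.6144 -0.0856  0.    ]
press top 0.68 [187.3 295.7] [ 0.595  -0.1017  0.    ]
   tri [ 0.6059 -0.1025 -0.0084]
press_handle side 0.56 [177.3 282.6] [ 0.4749 -0.1106  0.138 ]
press_handle top 0.96 [214.4 307.6] [ 0.4903 -0.1263  0.138 ]
   tri [ 0.4826 -0.1264  0.1334]
press_hinge side 0.89 [188.5 227.8] [ 0.6966 -0.0996  0.094 ]
lock_tab side 0.51 [171.  268.5] [ 0.5315 -0.1186  0.162 ]
lock_tab top 0.64 [201.3 305.1] [ 0.5307 -0.1153  0.162 ]
   tri [ 0.531  -0.1152  0.163 ]
tomato side 0.94 [288.5 235.3] [0.6127 0.4763 0.02  ]
tomato top 0.92 [175.7 128. ] [0.6261 0.4893 0.02  ]
   tri [0.6181 0.4868 0.0283]
lemon side 0.51 [264.5 248.4] [0.5854 0.3557 0.02  ]
lemon top 0.47 [191.5 160.8] [0.5719 0.3728 0.02  ]
   tri [0.5776 0.3713 0.029 ]
plate side 0.83 [183.6 284.2] [ 0.4584 -0.4286  0.    ]
plate top 0.84 [222.4 375.2] [ 0.4733 -0.3839  0.    ]
   tri [ 0.4662 -0.3785  0.018 ]
glass top 0.78 [160.4 361.4] [ 0.6955 -0.3387  0.    ]
mug side 0.88 [251.  211.3] [0.7154 0.2431 0.    ]
mug top 0.83 [155.4 198.5] [0.7056 0.2468 0.    ]
   tri [0.71   0.2471 0.0016]
{'clock': 1.0, 'joint_positions': array([-7.2241, 12.6275, 87.463 , -0.0006, 79.908 , -7.2234]), 'dq': array([ 0.0562,  0.0672,  0.0319,  0.052 , -0.1452, -0.0066]), 'tau': array([  0.0009, -49.4571, -38.7721,   0.0701,   0.0467,  -0.    ]), 'eef_pos': array([0.625 , 0.    , 0.2225]), 'ee_rot': array([179.9985,   0.0007,  89.9994]), 'contact_force': array([-0.2231, -0.226 ,  0.3666]), 'wrist_torque': array([-0.0052,  0.0008, -0.0186]), 'grip_force': 0.0, 'width': 0.08690718356175567}
```

View pics/a.png

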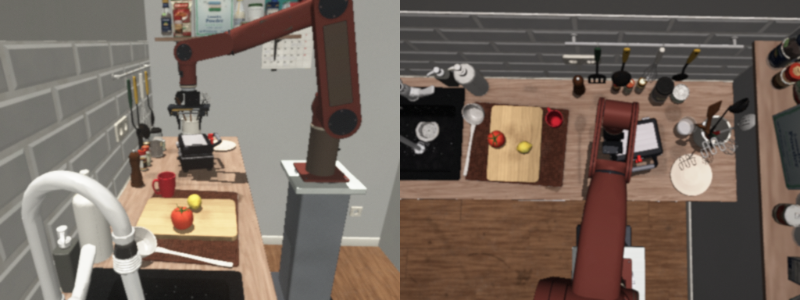

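The side view (left) shows the press under the gripper; the top view shows it partly hidden by the arm at about column 635, row 145. I need close crops to get the yaw.

```bash
python3 - <<'E'
from h import *
t=bot.capture("top");s=bot.capture("side")
a=cv2.resize(t["pixels"][140:240,255:355],(400,400),interpolation=cv2.INTER_CUBIC)
b=cv2.resize(s["pixels"][140:240,210:310],(400,400),interpolation=cv2.INTER_CUBIC)
cv2.imwrite("pics/b.png",np.hstack([a,b]))
for c in(t,s):
  for l in("press","press_lid","press_lock"):
    for m in bot.masks_of(c,l)[:1]: print(l,m["p"],m["extent"],m["mask"].sum())
E
```

```text
press 0.75 [302.9, 185.3, 68.3, 65.4] 2330
press_lid 0.78 [304.4, 185.4, 67.9, 70.9] 2016
press_lock 0.59 [304.4, 205.4, 8.0, 10.4] 46
press 0.61 [254.2, 197.6, 58.3, 50.7] 2122
press_lid 0.76 [254.2, 184.6, 55.3, 29.5] 1241
press_lock 0.5 [288.1, 185.7, 27.4, 16.3] 295
```

View pics/b.png

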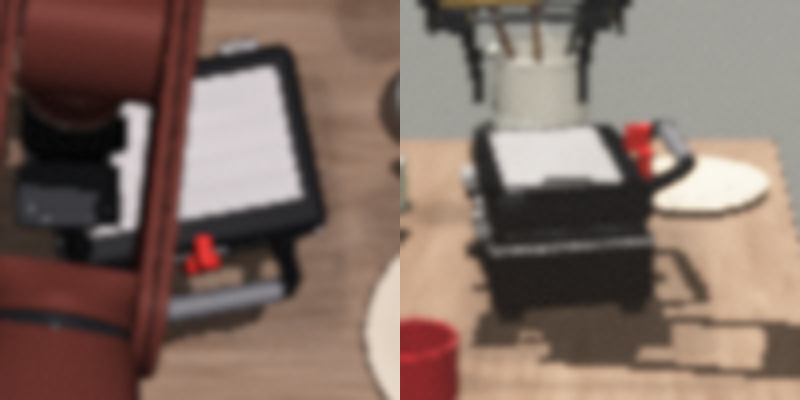

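The top crop shows the press turned slightly left (its right lid edge runs from crop (290,48) to (322,222)). The red tab is at crop (205,255) and the handle's right end at (290,290). I'll fit the pose from these.

```bash
cat > fit.py <<'E'
from h import *
from scipy.optimize import least_squares
np.set_printoptions(precision=4,suppress=True)
t=bot.capture("top")
def w(p,q):
    c,s=np.cos(p[2]),np.sin(p[2]);return np.array([p[0]+c*q[0]-s*q[1],p[1]+s*q[0]+c*q[1],q[2]])
obs=[((152,327.5),(.08,-.11,.136)),((195.5,335.5),(-.08,-.11,.136)),((212.8,327.5),(-.122,-.068,.138)),((201.3,305.1),(-.083,.0015,.162))]
r=least_squares(lambda p:np.concatenate([np.subtract(proj(t,w(p,q)),o) for o,q in obs]),[.6,-.1,.17])
print(r.x,r.fun)
p=r.x
print("tab",w(p,(-.083,0,.162)),"start TCP",w(p,(-.083,-.04,.142)),"handle",w(p,(-.122,0,.138)),"hinge",w(p,(.084,0,.094)))
E
python3 fit.py
```

```text
[ 0.6073 -0.0999  0.1783] [-2.4049  0.2251  1.5942  1.2992 -0.9409 -0.8159  1.6565 -0.6811]
tab [ 0.5256 -0.1146  0.162 ] start TCP [ 0.5327 -0.154   0.142 ] handle [ 0.4872 -0.1215  0.138 ] hinge [ 0.69  -0.085  0.094]
```

```bash
python3 -m jog '{"slide":[[0,0,0],[0,0,0],[0,0,0],[0,0,0],[0,0,0],[0,0,0],[0,0,0],[0,0,0],[-30,37,0],[-30,37,0],[-30,37,0],[-29,36,0]],"angular":[[0,0,10],[0,0,10],[0,0,10],[0,0,10],[0,0,10],[0,0,10],[0,0,10],[0,0,10],[0,0,0],[0,0,0],[0,0,0],[0,0,0]],"fingers":[0,0,0,0,0,0,0,0,0,0,0,0]}'
python3 - <<'E'
from h import *
np.set_printoptions(precision=4,suppress=True)
o=bot.get_obs();print(o["eef_pos"],o["ee_rot"],o["joint_positions"],o["contact_force"])
t=bot.capture("top");s=bot.capture("side")
a=cv2.resize(t["pixels"][140:240,255:355],(400,400),interpolation=cv2.INTER_CUBIC)
b=cv2.resize(s["pixels"][140:240,210:310],(400,400),interpolation=cv2.INTER_CUBIC)
cv2.imwrite("pics/c.png",np.hstack([a,b]))
for n,z in(("lock_tab",.162),("press_handle",.138),("press_hinge",.094),("press",0)):
  rs=[]
  for c in(t,s):
    q=bot.spot_point(c,n)
    if q: print(n,q[0]["p"],np.round(q[0]["point"],1),atz(c,q[0]["point"],z)); rs.append(ray(c,q[0]["point"]))
  if len(rs)==2: print("  tri",tri(rs))
E
```

```text
clock: 2.95
eef_pos: [0.5325, -0.1666, 0.2227]
ee_rot: [180.0, -0.0, 10.0]
contact_force: [-0.0, -0.4, -0.1]
width: 0.0003
grip_force: 0.0
[ 0.5325 -0.1666  0.2227] [179.9804  -0.0185  10.0124] [-25.4708   3.4561  97.6122  -0.0054  78.9052  54.5178] [-0.0256 -0.3993 -0.1298]
press_handle 0.87 [215.  308.9] [ 0.4884 -0.1305  0.138 ]
press_handle 0.85 [178.8 282.9] [ 0.4742 -0.0916  0.138 ]
  tri [ 0.4811 -0.1317  0.1252]
press_hinge 0.61 [155.8 293.7] [ 0.6911 -0.0853  0.094 ]
press_hinge 0.6 [190.6 229.2] [ 0.6881 -0.0751  0.094 ]
  tri [ 0.6906 -0.0858  0.0902]
press 0.98 [185.  296.4] [ 0.6033 -0.1042  0.    ]
press 0.79 [211.6 249.9] [ 0.6076 -0.0816  0.    ]
  tri [ 0.6069 -0.1054 -0.0107]
```

View pics/c.png

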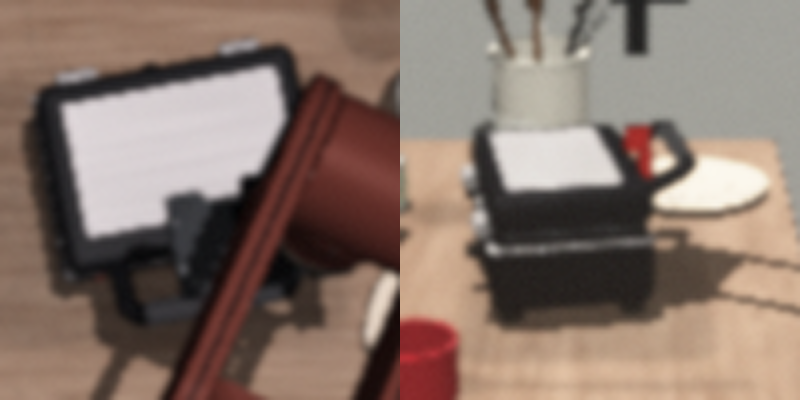

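The closed tip sits right of the tab and in line with it in the side view: tip at crop (638,52), tab at (638,130). The lid and hinge agree with the fit. Now I'll descend and approach.

```bash
python3 -m jog '{"slide":[[0,0,20],[0,0,20],[0,0,20],[0,0,18],[0,-7,0],[0,-7,0],[0,-6,0],[0,0,0]],"angular":[[0,0,0],[0,0,0],[0,0,0],[0,0,0],[0,0,0],[0,0,0],[0,0,0],[0,0,0]],"fingers":[0,0,0,0,0,0,0,0]}'
python3 -m jog '{"slide":[[0,-3,0],[0,-3,0],[0,-3,0],[0,0,0]],"angular":[[0,0,0],[0,0,0],[0,0,0],[0,0,0]],"fingers":[0,0,0,0]}'
```

```text
clock: 4.45
eef_pos: [0.5303, -0.1453, 0.1454]
ee_rot: [180.0, -0.1, 10.0]
contact_force: [0.8, -0.7, -0.6]
width: 0.0004
grip_force: 0.0
clock: 4.95
eef_pos: [0.5282, -0.1367, 0.1445]
ee_rot: [-180.0, 0.0, 10.0]
contact_force: [-0.1, 0.1, -0.3]
width: 0.0007
grip_force: 0.0
```

```bash
python3 -m jog '{"slide":[[0,-3,0],[0,-3,0],[0,-3,0],[0,0,0]],"angular":[[0,0,0],[0,0,0],[0,0,0],[0,0,0]],"fingers":[0,0,0,0]}'
python3 -m jog '{"slide":[[0,-3,0],[0,-3,0],[0,-2,0],[0,0,0]],"angular":[[0,0,0],[0,0,0],[0,0,0],[0,0,0]],"fingers":[0,0,0,0]}'
```

```text
clock: 5.45
eef_pos: [0.5266, -0.1279, 0.1445]
ee_rot: [180.0, 0.0, 10.0]
contact_force: [0.2, -2.5, 1.2]
width: 0.0005
grip_force: 0.8
clock: 5.95
eef_pos: [0.5253, -0.1198, 0.1445]
ee_rot: [-180.0, 0.0, 10.0]
contact_force: [-0.7, -1.0, -0.0]
width: 0.0005
grip_force: 0.7
```

```bash
python3 -m jog '{"slide":[[0,-2,0],[0,-2,0],[0,0,0]],"angular":[[0,0,0],[0,0,0],[0,0,0]],"fingers":[0,0,0]}'
python3 -m jog '{"slide":[[0,-1.5,0],[0,0,0]],"angular":[[0,0,0],[0,0,0]],"fingers":[0,0]}'
python3 -m jog '{"slide":[[0,-1,0],[0,0,0]],"angular":[[0,0,0],[0,0,0]],"fingers":[0,0]}'
```

```text
clock: 6.32
eef_pos: [0.5246, -0.1159, 0.1445]
ee_rot: [-180.0, 0.0, 10.0]
contact_force: [-0.9, -1.8, -0.1]
width: 0.0005
grip_force: 0.8
clock: 6.58
eef_pos: [0.5243, -0.1146, 0.1445]
ee_rot: [-180.0, 0.0, 10.0]
contact_force: [-0.2, -2.1, 0.7]
width: 0.0005
grip_force: 1.0
clock: 6.82
eef_pos: [0.5242, -0.1137, 0.1445]
ee_rot: [-180.0, 0.0, 10.0]
contact_force: [-1.9, -2.1, 0.7]
width: 0.0004
grip_force: 1.1
```

```bash
python3 -m jog '{"slide":[[0,-1,0],[0,0,0]],"angular":[[0,0,0],[0,0,0]],"fingers":[0,0]}'
python3 -m jog '{"slide":[[0,-1,0],[0,0,0]],"angular":[[0,0,0],[0,0,0]],"fingers":[0,0]}'
```

```text
clock: 7.08
eef_pos: [0.524, -0.1127, 0.1445]
ee_rot: [-180.0, 0.0, 10.0]
contact_force: [-1.0, -2.6, 0.1]
width: 0.0004
grip_force: 1.1
clock: 7.32
eef_pos: [0.5238, -0.1121, 0.1445]
ee_rot: [180.0, 0.0, 10.0]
contact_force: [-1.4, -4.6, -0.2]
width: 0.0007
grip_force: 2.2
```

```bash
python3 -m jog '{"slide":[[0,-0.7,0],[0,0,0]],"angular":[[0,0,0],[0,0,0]],"fingers":[0,0]}'
```

```text
clock: 7.58
eef_pos: [0.5239, -0.1121, 0.1446]
ee_rot: [179.9, -0.0, 10.0]
contact_force: [-0.9, -7.5, -1.5]
width: 0.0005
grip_force: 3.3
```

The slider is at its stop: the force rose to about 7.5 N with no further travel. I'll back off, lift, retreat in front of the handle and tilt the fingers forward.

```bash
python3 -m jog '{"slide":[[0,8,0],[0,15,0],[0,0,-25],[0,0,-25],[0,0,-25],[-27,0,0],[-27,0,0],[-27,0,0],[0,0,0]],"angular":[[0,0,0],[0,0,0],[0,0,0],[0,0,0],[0,0,0],[0,0,0],[0,0,0],[0,0,0],[0,0,0]],"fingers":[0,0,0,0,0,0,0,0,0]}'
python3 -m jog '{"slide":[[0,0,0],[0,0,0],[0,0,0],[0,0,0],[0,0,0],[0,0,0]],"angular":[[0,9,0],[0,9,0],[0,9,0],[0,9,0],[0,9,0],[0,0,0]],"fingers":[0,0,0,0,0,0]}'
python3 - <<'E'
from h import *
np.set_printoptions(precision=4,suppress=True)
print(bot.get_obs()["joint_positions"])
t=bot.capture("top");s=bot.capture("side")
a=cv2.resize(t["pixels"][140:240,255:355],(400,400),interpolation=cv2.INTER_CUBIC)
b=cv2.resize(s["pixels"][140:240,210:310],(400,400),interpolation=cv2.INTER_CUBIC)
cv2.imwrite("pics/d.png",np.hstack([a,b]))
for n,z in(("lock_tab",.162),("press_handle",.138),("press_hinge",.094),("press",0)):
  for c in(t,s):
    q=bot.spot_point(c,n)
    if q: print(n,q[0]["p"],np.round(q[0]["point"],1),atz(c,q[0]["point"],z))
E
```

```text
clock: 8.7
eef_pos: [0.4474, -0.1484, 0.2198]
ee_rot: [-180.0, -0.0, 9.9]
contact_force: [-0.0, 0.1, -0.0]
width: 0.0005
grip_force: 0.0
clock: 9.45
eef_pos: [0.4465, -0.1487, 0.2175]
ee_rot: [-179.7, -44.9, 9.5]
contact_force: [-0.7, 0.3, -0.2]
width: 0.0002
grip_force: 0.0
[-58.6088 -37.3544 140.7718  46.2491  65.4101   5.8777]
lock_tab 0.4 [203.9 298.3] [ 0.5221 -0.0935  0.162 ]
lock_tab 0.62 [174.7 269.3] [ 0.5277 -0.0704  0.162 ]
press_handle 0.95 [215.1 309.3] [ 0.4881 -0.1318  0.138 ]
press_handle 0.84 [179.6 281. ] [ 0.4819 -0.0818  0.138 ]
press_hinge 0.97 [156.8 294.9] [ 0.6877 -0.0894  0.094 ]
press_hinge 0.69 [186.7 227.1] [ 0.702  -0.1212  0.094 ]
press 0.63 [186.7 297.3] [ 0.5972 -0.1075  0.    ]
press 0.73 [210.3 247.6] [ 0.6179 -0.0949  0.    ]
```

View pics/d.png

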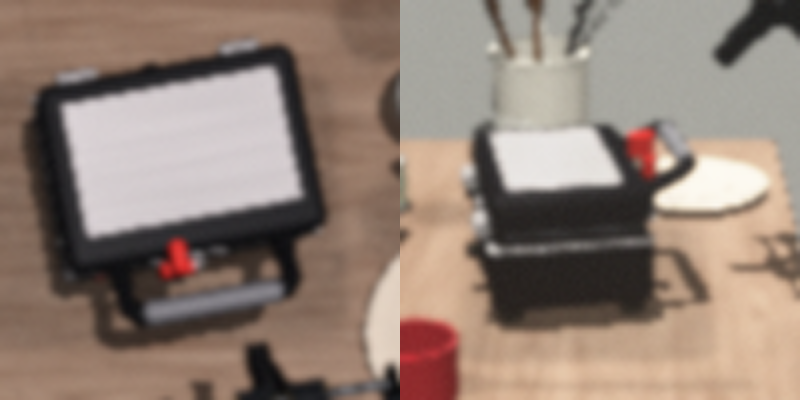

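The lock tab has moved left, from top-crop column about 205 to 178 (about 21 mm), and the press has not moved. The tip is right of the handle's centre at crop (262,350). Next I go down in front of the bar.

```bash
python3 -m jog '{"slide":[[-14.5,0,14.5],[-14.5,0,14.5],[-14.5,0,14.5],[-14.5,0,14.5],[-14.5,0,14.5],[-14.5,0,14.5],[0,0,0]],"angular":[[0,0,0],[0,0,0],[0,0,0],[0,0,0],[0,0,0],[0,0,0],[0,0,0]],"fingers":[0,0,0,0,0,0,0]}'
python3 - <<'E'
from h import *
o=bot.get_obs();p=o["eef_pos"];d=p[:2]-[.6073,-.0999];c,s=np.cos(.178),np.sin(.178)
print(o["joint_positions"],"press",c*d[0]+s*d[1],-s*d[0]+c*d[1],p[2])
E
```

```text
clock: 10.82
eef_pos: [0.4473, -0.1465, 0.095]
ee_rot: [-179.7, -44.9, 9.8]
contact_force: [-0.8, 0.0, -0.4]
width: 0.0003
grip_force: 0.0
[-58.31843875 -20.86186872 145.99090209  56.74249405  51.79325337
 -14.01423559] press -0.16567536972246114 -0.01750279488366907 0.09498381943368164
```

```bash
python3 -m jog '{"slide":[[0,0,10],[0,0,10],[10,0,0],[10,0,0],[8,0,0],[0,0,0]],"angular":[[0,0,0],[0,0,0],[0,0,0],[0,0,0],[0,0,0],[0,0,0]],"fingers":[0,0,0,0,0,0]}'
python3 -m jog '{"slide":[[5,0,0],[5,0,0],[0,0,0]],"angular":[[0,0,0],[0,0,0],[0,0,0]],"fingers":[0,0,0]}'
```

```text
clock: 11.58
eef_pos: [0.4822, -0.1422, 0.1035]
ee_rot: [179.8, -45.1, 10.2]
contact_force: [0.4, -0.8, 0.5]
width: 0.0003
grip_force: 0.0
clock: 11.95
eef_pos: [0.4886, -0.1408, 0.1096]
ee_rot: [180.0, -45.0, 10.0]
contact_force: [-0.5, -0.1, -0.3]
width: 0.0004
grip_force: 0.0
```

```bash
python3 -m jog '{"slide":[[3,0,0],[3,0,0],[0,0,0]],"angular":[[0,0,0],[0,0,0],[0,0,0]],"fingers":[0,0,0]}'
```

```text
clock: 12.32
eef_pos: [0.4914, -0.1398, 0.112]
ee_rot: [-180.0, -44.8, 10.0]
contact_force: [-7.4, -2.3, -1.2]
width: 0.0002
grip_force: 3.4
```

```bash
python3 -m jog '{"slide":[[-8,0,0],[0,0,0],[0,0,0],[0,0,0]],"angular":[[0,0,0],[0,8,0],[0,8,0],[0,0,0]],"fingers":[0,0,0,0]}'
python3 - <<'E'
from h import *
o=bot.get_obs();p=o["eef_pos"];d=p[:2]-[.6073,-.0999];c,s=np.cos(.178),np.sin(.178)
print(o["joint_positions"],"press",c*d[0]+s*d[1],-s*d[0]+c*d[1],p[2])
E
```

```text
clock: 12.82
eef_pos: [0.486, -0.1414, 0.1061]
ee_rot: [-179.3, -60.6, 9.2]
contact_force: [0.1, 0.1, -0.8]
width: 0.0006
grip_force: 0.0
[-61.98762236  -9.07384272 147.32532206  81.40666317  56.9614997
 -40.5525355 ] press -0.12676241060313823 -0.01934472741753722 0.10607121232493358
```

```bash
python3 -m jog '{"slide":[[0,0,6],[4,0,0],[4,0,0],[0,0,0]],"angular":[[0,0,0],[0,0,0],[0,0,0],[0,0,0]],"fingers":[0,0,0,0]}'
python3 -m jog '{"slide":[[2,0,-0.5],[2,0,-0.5],[0,0,0]],"angular":[[0,0,0],[0,0,0],[0,0,0]],"fingers":[0,0,0]}'
cat > arc.py <<'E'
from h import *
import sys
from scipy.spatial.transform import Rotation as Rn
np.set_printoptions(precision=4,suppress=True)
yaw=.178;P=np.array([.6073,-.0999,0]);Rp=Rn.from_euler("z",yaw)
o=bot.get_obs();p=Rp.inv().apply(o["eef_pos"]-P);R=Rp.inv()*Rn.from_euler("xyz",o["ee_rot"],degrees=True)
z=R.apply([0,0,1]);dep=np.degrees(np.arctan2(-z[2],z[0]))
print("press TCP",p,"dep",dep,"j",o["joint_positions"],"F",Rp.inv().apply(o["contact_force"]))
H=np.array([.084,0,.094]);D=float(sys.argv[1]);B=float(sys.argv[2])  # n offset, distance tip beyond contact
def target(phi):
    a=np.radians(180-12.06-phi);bar=H+.2107*np.array([np.cos(a),0,np.sin(a)])
    d=np.radians(min(29+.75*phi,float(sys.argv[4]) if len(sys.argv)>4 else 101));f=np.array([np.cos(d),0,-np.sin(d)]);n=np.array([np.sin(d),0,np.cos(d)])
    return bar-D*n+B*f,np.degrees(d),n,f
# current phi estimate: contact line at distance D along n from tcp
n=R.apply([1,0,0])
ph=np.linspace(-5,110,1151)
g=[]
for q in ph:
    a=np.radians(180-12.06-q);bar=H+.2107*np.array([np.cos(a),0,np.sin(a)]);g.append(abs((bar-p)@n-D))
phi=ph[int(np.argmin(g))]
a=np.radians(180-12.06-phi);bar=H+.2107*np.array([np.cos(a),0,np.sin(a)])
print("phi",phi,"tip beyond",-(bar-p)@z)
T,d,nn,ff=p,dep,n,z
for k in range(int(sys.argv[3])):
    phi+=5;t2,d2,n2,f2=target(phi);v=t2-T;v[1]=0
    print(f"phi {phi:.0f} slide [{v@nn*1e3:.1f},0,{v@ff*1e3:.1f}] ang [0,{d-d2:.1f},0]")
    T,d,nn,ff=t2,d2,n2,f2
E
python3 arc.py .02 .018 6
```

```text
clock: 13.32
eef_pos: [0.4963, -0.1387, 0.1124]
ee_rot: [179.9, -60.8, 10.2]
contact_force: [0.2, 0.6, -0.2]
width: 0.0003
grip_force: 0.0
clock: 13.7
eef_pos: [0.4968, -0.1386, 0.1154]
ee_rot: [-179.9, -60.7, 9.9]
contact_force: [-0.2, -0.2, -2.7]
width: 0.0002
grip_force: 1.4
press TCP [-0.1156 -0.0185  0.1154] dep 29.27865647612363 j [-59.7221 -10.0672 146.5733  81.7847  55.8051 -38.5802] F [-0.2552 -0.1565 -2.6735]
phi 1.0 tip beyond 0.0177524138135998
phi 6 slide [16.7,0,-5.6] ang [0,-4.2,0]
phi 11 slide [16.8,0,-5.5] ang [0,-3.8,0]
phi 16 slide [16.9,0,-5.1] ang [0,-3.8,0]
phi 21 slide [16.9,0,-4.7] ang [0,-3.8,0]
phi 26 slide [17.0,0,-4.3] ang [0,-3.8,0]
phi 31 slide [17.1,0,-3.9] ang [0,-3.8,0]
```

```bash
python3 -m jog '{"slide":[[8.4,0,-2.8],[8.4,0,-2.8],[8.4,0,-2.7],[8.4,0,-2.7],[0,0,0]],"angular":[[0,-2,0],[0,-2,0],[0,-2,0],[0,-2,0],[0,0,0]],"fingers":[0,0,0,0,0]}'
python3 arc.py .02 .018 6
python3 - <<'E'
from h import *
s=bot.capture("side");t=bot.capture("top")
a=cv2.resize(t["pixels"][140:240,255:355],(400,400),interpolation=cv2.INTER_CUBIC)
b=cv2.resize(s["pixels"][140:240,210:310],(400,400),interpolation=cv2.INTER_CUBIC)
cv2.imwrite("pics/e.png",np.hstack([a,b]))
E
```

```text
clock: 14.32
eef_pos: [0.5059, -0.1375, 0.1509]
ee_rot: [179.9, -52.8, 10.2]
contact_force: [-4.1, -2.4, -2.5]
width: 0.0004
grip_force: 1.8
press TCP [-0.1065 -0.0191  0.1509] dep 37.19684649515117 j [-53.1308 -20.3132 142.8939  66.0421  51.0672 -14.9292] F [-4.5081 -1.6287 -2.547 ]
phi 11.400000000000002 tip beyond 0.018611607022514947
phi 16 slide [16.6,0,-5.6] ang [0,-4.1,0]
phi 21 slide [16.9,0,-4.6] ang [0,-3.7,0]
phi 26 slide [17.0,0,-4.3] ang [0,-3.8,0]
phi 31 slide [17.1,0,-3.9] ang [0,-3.8,0]
phi 36 slide [17.1,0,-3.5] ang [0,-3.8,0]
phi 41 slide [17.2,0,-3.1] ang [0,-3.8,0]
```

View pics/e.png

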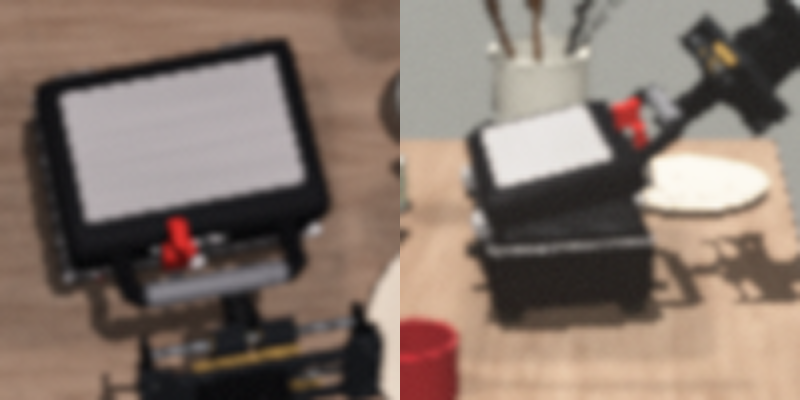

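The side view shows the lid opened about 11°, the tip under the bar at crop (650,130), and the base unmoved. I'll carry on along the arc.

```bash
python3 -m jog '{"slide":[[8.3,0,-3],[8.3,0,-3],[8.5,0,-2.4],[8.5,0,-2.4],[8.5,0,-2.2],[8.5,0,-2.2],[0,0,0]],"angular":[[0,-2,0],[0,-2,0],[0,-1.9,0],[0,-1.9,0],[0,-1.9,0],[0,-1.9,0],[0,0,0]],"fingers":[0,0,0,0,0,0,0]}'
python3 arc.py .02 .018 6
```

```text
clock: 15.3
eef_pos: [0.528, -0.1332, 0.1975]
ee_rot: [-179.9, -41.2, 10.1]
contact_force: [-3.2, -1.1, 1.0]
width: 0.0007
grip_force: 1.5
press TCP [-0.0839 -0.0188  0.1975] dep 48.8183934123795 j [-42.4344 -21.9077 132.0258  42.5934  50.6491  15.2823] F [-3.2976 -0.5022  0.9636]
phi 26.3 tip beyond 0.018727429163728028
phi 31 slide [17.1,0,-4.6] ang [0,-3.7,0]
phi 36 slide [17.1,0,-3.5] ang [0,-3.7,0]
phi 41 slide [17.2,0,-3.1] ang [0,-3.8,0]
phi 46 slide [17.2,0,-2.7] ang [0,-3.8,0]
phi 51 slide [17.2,0,-2.3] ang [0,-3.8,0]
phi 56 slide [17.2,0,-1.9] ang [0,-3.8,0]
```

```bash
python3 -m jog '{"slide":[[8.5,0,-2.5],[8.5,0,-2.3],[8.5,0,-1.9],[8.5,0,-1.8],[8.6,0,-1.6],[8.6,0,-1.6],[8.6,0,-1.5],[8.6,0,-1.4],[0,0,0]],"angular":[[0,-1.9,0],[0,-1.9,0],[0,-1.9,0],[0,-1.9,0],[0,-1.9,0],[0,-1.9,0],[0,-1.9,0],[0,-1.9,0],[0,0,0]],"fingers":[0,0,0,0,0,0,0,0,0]}'
python3 arc.py .02 .018 8
```

```text
clock: 16.42
eef_pos: [0.575, -0.1249, 0.2474]
ee_rot: [-179.9, -26.0, 10.1]
contact_force: [-2.6, -1.1, 0.2]
width: 0.0004
grip_force: 0.9
press TCP [-0.0362 -0.0189  0.2474] dep 64.03423747953936 j [-29.5489 -11.1832 112.5645  19.0254  59.5678  43.4257] F [-2.7901 -0.6115  0.2244]
phi 46.300000000000004 tip beyond 0.019118743181613163
phi 51 slide [17.4,0,-3.4] ang [0,-3.4,0]
phi 56 slide [17.2,0,-1.9] ang [0,-3.8,0]
phi 61 slide [17.2,0,-1.5] ang [0,-3.8,0]
phi 66 slide [17.2,0,-1.1] ang [0,-3.8,0]
phi 71 slide [17.2,0,-0.7] ang [0,-3.8,0]
phi 76 slide [17.2,0,-0.3] ang [0,-3.8,0]
phi 81 slide [17.2,0,0.1] ang [0,-3.8,0]
phi 86 slide [17.1,0,0.5] ang [0,-3.8,0]
```

```bash
python3 -m jog '{"slide":[[8.6,0,-1.7],[8.6,0,-1.7],[8.6,0,-1],[8.6,0,-1],[8.6,0,-0.8],[8.6,0,-0.8],[8.6,0,-0.6],[8.6,0,-0.6],[8.6,0,-0.4],[8.6,0,-0.4],[0,0,0]],"angular":[[0,-1.8,0],[0,-1.8,0],[0,-1.9,0],[0,-1.9,0],[0,-1.9,0],[0,-1.9,0],[0,-1.9,0],[0,-1.9,0],[0,-1.9,0],[0,-1.9,0],[0,0,0]],"fingers":[0,0,0,0,0,0,0,0,0,0,0]}'
python3 arc.py .02 .018 6
```

```text
clock: 17.8
eef_pos: [0.6522, -0.1113, 0.281]
ee_rot: [-179.8, -7.1, 10.1]
contact_force: [-1.5, 0.0, 0.1]
width: 0.0003
grip_force: 1.1
press TCP [ 0.0422 -0.0192  0.281 ] dep 82.84980278822326 j [-18.3631  10.5124  83.9458   3.6105  79.3489  61.0669] F [-1.4906  0.2699  0.0957]
phi 71.3 tip beyond 0.019908344696406843
phi 76 slide [17.4,0,-2.2] ang [0,-3.4,0]
phi 81 slide [17.2,0,0.1] ang [0,-3.8,0]
phi 86 slide [17.1,0,0.5] ang [0,-3.8,0]
phi 91 slide [17.1,0,0.9] ang [0,-3.8,0]
phi 96 slide [17.1,0,1.4] ang [0,-3.5,0]
phi 101 slide [18.1,0,3.1] ang [0,0.0,0]
```

```bash
python3 -m jog '{"slide":[[5.8,0,-0.7],[5.8,0,-0.7],[5.8,0,-0.7],[5.7,0,0],[5.7,0,0],[5.7,0,0.1],[5.7,0,0.1],[5.7,0,0.2],[5.7,0,0.2],[0,0,0],[0,0,0],[0,0,0]],"angular":[[0,-1.2,0],[0,-1.2,0],[0,-1.2,0],[0,-1.2,0],[0,-1.2,0],[0,-1.2,0],[0,-1.2,0],[0,-1.2,0],[0,-1.2,0],[0,0,0],[0,0,0],[0,0,0]],"fingers":[0,0,0,0,0,0,0,0,0,0,0,0]}'
python3 arc.py .02 .018 3
python3 - <<'E'
from h import *
s=bot.capture("side");t=bot.capture("top")
a=cv2.resize(t["pixels"][120:240,245:365],(400,400),interpolation=cv2.INTER_CUBIC)
b=cv2.resize(s["pixels"][110:230,200:320],(400,400),interpolation=cv2.INTER_CUBIC)
cv2.imwrite("pics/f.png",np.hstack([a,b]))
E
```

```text
clock: 19.3
eef_pos: [0.7024, -0.1027, 0.286]
ee_rot: [-180.0, 3.6, 10.0]
contact_force: [-0.9, 0.3, -0.1]
width: 0.0005
grip_force: 0.0
press TCP [ 0.0932 -0.0196  0.286 ] dep 93.63683297756869 j [-13.9725  25.7544  64.3941  -1.4447  93.1897  65.9547] F [-0.816   0.4424 -0.0691]
phi 86.2 tip beyond 0.017781656659764524
phi 91 slide [17.1,0,1.1] ang [0,-3.8,0]
phi 96 slide [17.1,0,1.4] ang [0,-3.6,0]
phi 101 slide [18.1,0,3.1] ang [0,0.0,0]
```

View pics/f.png

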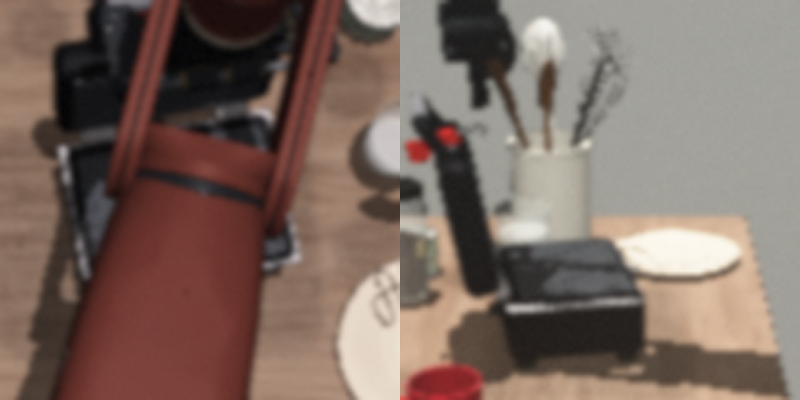

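The side view shows the lid leaning back past upright with its tab at crop (418,150). The fingertip at (480,95) is clear of it. I'll retreat and check.

```bash
python3 -m jog '{"slide":[[-20,0,0],[-30,0,-5],[-35,0,-15],[-35,0,-20],[-35,0,-20],[-35,0,0],[-30,0,0],[0,0,0]],"angular":[[0,0,0],[0,0,0],[0,0,0],[0,0,0],[0,0,0],[0,0,0],[0,0,0],[0,0,0]],"fingers":[0,0,0,0,0,0,0,0]}'
python3 - <<'E'
from h import *
np.set_printoptions(precision=4,suppress=True)
s=bot.capture("side");t=bot.capture("top")
a=cv2.resize(t["pixels"][120:240,245:365],(400,400),interpolation=cv2.INTER_CUBIC)
b=cv2.resize(s["pixels"][110:230,200:320],(400,400),interpolation=cv2.INTER_CUBIC)
cv2.imwrite("pics/g.png",np.hstack([a,b]))
for n,z in(("press",0),("press_hinge",.094),("plate",0),("mug",0),("lemon",.02),("tomato",.02)):
    q=bot.spot_point(t,n)
    if q: print(n,q[0]["p"],atz(t,q[0]["point"],z))
for n in("press_handle","lock_tab"):
    q=[(c,bot.spot_point(c,n)) for c in(t,s)]
    if all(x[1] for x in q): 
        p=tri([ray(c,x[0]["point"]) for c,x in q]); d=p[:2]-[.6073,-.0999];c_,s_=np.cos(.178),np.sin(.178)
        print(n,"press frame",c_*d[0]+s_*d[1],-s_*d[0]+c_*d[1],p[2],[x[1][0]["p"] for x in q])
E
```

```text
clock: 20.4
eef_pos: [0.4891, -0.1406, 0.3609]
ee_rot: [180.0, 3.5, 10.0]
contact_force: [0.1, 0.8, 0.7]
width: 0.0007
grip_force: 0.0
press 0.72 [ 0.6008 -0.1028  0.    ]
press_hinge 0.65 [ 0.6925 -0.084   0.094 ]
plate 0.68 [ 0.4696 -0.371   0.    ]
mug 0.9 [0.703  0.2506 0.    ]
lemon 0.6 [0.5666 0.373  0.02  ]
tomato 0.78 [0.6232 0.4955 0.02  ]
press_handle press frame 0.16462856705962978 -0.008921391681736356 0.2804811726778813 [0.63, 0.75]
lock_tab press frame 0.17690199580681296 0.012062043437728966 0.24667854644588452 [0.66, 0.51]
```

View pics/g.png

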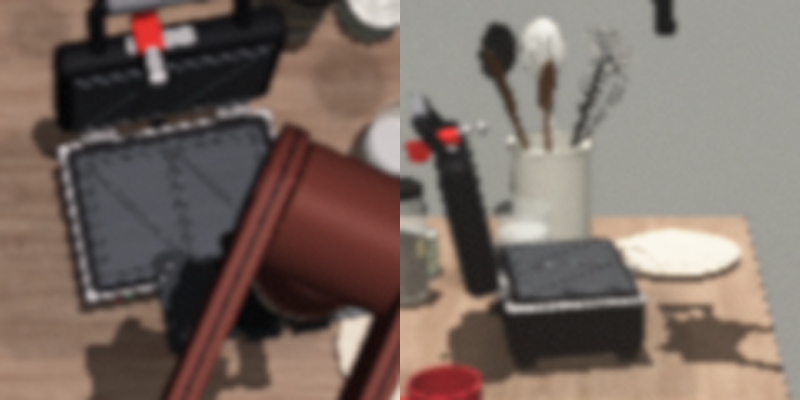

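The lid is on its stop: the handle is at press x 165 mm, z 280 mm, against an expected 163/290 mm. The lock is still to the left, the base has not moved, and the robot is clear.

```bash
python3 -c "from bench import bot; print(bot.job_done())"
```

```text
the job is handed in; nothing more can be done
None
```

The sandwich press is open and the job is handed in: the lock is fully left, the lid leans on its own stop, and in the last pictures the press had not moved and the plate, mug, lemon and tomato were in place (the glass was not re-measured).

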